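# Load a squash through the washer's sprung flap and crank it

### The arm

A 6-joint arm with a two-finger parallel gripper is mounted at the origin on the work surface. World frame = base frame: x ahead of the robot, y to its left, z up, the work surface at z = 0. Lengths are in m, angles in rad, forces in N, time in s.
With the tool pointing down it reaches from about 0.25 to 0.725 m from the base axis. Payload 9.7 kg.
Tool frame: the origin (TCP) lies on the centre line of the jaws, within the pads' length; the fingertips stand 22 mm ahead of it and the grasp point (between the pads) lies 3 mm ahead of it (ctrl.tcp_to_tips is the distance from the TCP to the fingertips, in m); z points along the fingers, x is the direction in which the jaws open and shut, and the axes are right-handed (so a half turn about z gives the same grasp; the last joint's range is limited). The gripper opens to 85 mm and grips with 20 to 120 N. Pads are 22 mm wide; open, the fingers measure 114 mm over their backs; the gripper's body (76 mm by 85 mm) begins 54 mm behind the grasp point. The pads swing forward as they close: fully open they stand 13 mm farther back than shut.
Start: joints at [-1.175, 0.087, 0.176, 1.66, 0, 1.571], TCP at [0.212, -0.507, 0.253] pointing down, gripper open.
Joint ranges: [-3.13, 3.13], [-0.85, 1.81], [-1.15, 1.24], [-2.2, 2.28], [-1.44, 1.52], [-3.14, 3.14]. Speed limits (rad/s): [2.22, 2.22, 2.57, 3.14, 3.14, 3.14].

### API

Orientations are given as a rotation vector (axis times angle).
In Python, from rig import ctrl, cams gives the robot as it stands.
- The arm moves only by the shell command python3 -m jog 'ROWS' [OPENING] [FORCE]. ROWS is JSON, one flat list of numbers, 6 for each row, row after row: the shift along the tool's x, y, z in mm, then the turn, a rotation vector about the tool's x, y, z in degrees. In form: [tx, ty, tz, ax, ay, az, tx, ty, tz, ax, ay, az, ...]. A call has 1 to 12 rows; each row is the pose to reach, as a shift and turn from the pose measured when the call began, along the tool's axes at that moment; what a row does not reach only later rows make up. A row lasts 1/10 s, in which the tool goes at most 50 mm and 8.59 degrees, less where a joint would pass 70% of its speed; a pose out of reach is approached as far as the arm can. A call with a gripper value outside its range is refused whole. OPENING is the finger opening in mm, from 0 to 85.4, set as the call begins (- or left out, the last holds). The fingers move at their own pace and stop on an object; FORCE is the grip in N (left out, the last holds). Time passes only in rows, so rows that repeat a pose let the fingers close. It gives the time, the measured TCP pose, the force and the opening at its end, in the units of the state.
- ctrl.state(): the state, without advancing time (a new reading comes with each control period).
- cams.get_image(name): name is "side" or "top" or "wrist"; returns (picture, depth): 400x640x3 uint8, red, green, blue; 400x640 float32, m along the optical axis (not along the pixel's ray), 0 where there is no reading.
- cams.camera_params(name): a dict with "mtx" (3x3 intrinsics, pixels), "R" (3x3) and "t" (3): a world point X has camera coordinates R X + t; the wrist camera has in their place "hand_eye" (4x4, takes a point from camera to tool coordinates, whose origin is the TCP and whose axes are the tool frame's). Camera axes: x right, y down, z forward; pixel columns grow to the right and rows downward; lengths in m; the calibration is good to about 2 mm. A picture is of the moment at which its call begins: read the wrist's pose just before it. camera_params takes no time and is no camera call.
- ctrl.close_job(): hands the job in, once; it reports no verdict.
The state is a dict: "clock": time; "q": joint angles; "joint_vel": joint speeds; "effort": joint torques, N m; "eef_pos": TCP position; "ee_rot": TCP orientation; "contact_force": force on the tool from outside, world axes, zero at the start; "moment": the same for the moment, N m; "gripper_width": opening from 0.0 (shut) to 1.0 (fully open).
Only numpy, scipy, OpenCV 4.12 (cv2) and the standard library are available. Lean on these libraries where they do the work, as an engineer would, in place of code of your own. Each camera call takes 0.05 s, during which the arm holds its last target.

### The job

Get the small squash off the washer's loading tray and down past the sprung flap into the basket, holding the flap open until the squash has gone in, and let the flap spring shut again. Then give the washer's crank at least two full turns clockwise (seen from above) and let go, leaving the squash in the basket and the mug, the tumbler and the two small bottles standing where they are.

Things in the scene. Friction and masses are not known exactly. Their poses are not given: they have to be found in the camera images.
- washer: hand-cranked vegetable washer, fixed: clear tub with a flat clear lid 140 mm above the counter, a white loading tray on its +y side at the same height. Origin on the counter under the crank's axis, z up. In its frame, mm: tub x -145..145, y -147..178; the 10 mm lid's only opening is x -61..61, y 58..168, filled by the flap; a slope inside, below the hinge, leads to the basket
- tray_centre (a point): centre of the top face of the white tray's floor, 264 mm along washer +y from the crank's axis, 140 mm above the counter. In the washer's frame, mm: floor x -65..65, y 168..355, with fences 5 mm thick and 8 mm high along both sides and the outer end; open towards the flap
- flap_hinge (a point): middle of the flap's hinge line, along washer x at the tray's inner edge, 139 mm above the counter. The flap is a stiff white plate 116 mm (along x) x 106 mm (from the hinge towards the crank) x 4 mm, its top 1 mm below the tray's floor when shut
- flap (a joint): angle of the flap (rad): 0 is shut (level); pushed down it swings into the tub about its hinge, to 1.05 at most, the free edge on the crank's side going down. A spring shuts it: 0.16 N m at 0, 0.37 N m at 1.05, so it carries the squash without opening and takes about 10 N to hold open 35 mm from the hinge
- basket_centre (a point): centre of the round basket's floor, on the crank's axis, 21 mm above the counter. The basket turns with the crank; 120 mm inner radius at the floor, 36 mm high, with a 10 mm radius shaft in its middle
- squash: small squat pale squash with a scalloped edge and a little stem, on the loading tray: 57 mm in diameter at its widest (14 mm up), 35 mm high with the stem, flat underside 38 mm across, about 65 g. Origin at the centre of its underside, z up
- squash_centre (a point): point on the squash's axis 15 mm above its underside
- crank (a joint): angle of the crank (rad), growing clockwise seen from above, without end stops. At 0 the crank arm points to the washer's -y; it starts between -0.6 and 0.6. Stiff enough to stay where it is left (about 1 N at the grip)
- crank_grip (a point): middle of the crank's upright black grip, a cylinder 22 mm in diameter and 46 mm high that spins freely on the steel crank arm, 55 mm from the crank's axis. The point is 193 mm above the counter; the grip spans 170 to 216 mm, the arm's top face is at 169 mm
- mug: white mug, 80 mm across, 90 mm high, origin under its centre; bystander
- tumbler: tumbler, 72 mm across, 125 mm high, origin under its centre; bystander
- bottle_a: small white bottle, 38 mm across, 85 mm high, origin under its centre; bystander
- bottle_b: the other small white bottle, same size; bystander
There are look-alikes about, which are no part of the job. What is shaped like the squash but black or blue is not meant.

How it is judged:
On the way, in this order (a step that is already met when the one before it is completed fails the run):
1. the squash is past the flap, down in the basket (z of squash_centre in the frame of washer below 0.085 m and horizontal distance between squash_centre and basket_centre below 0.125 m), for 0.1 s.
2. with the squash in, the crank has made two turns (value of joint crank above 11.8 rad), for 0.1 s.
At the end, for the whole second after the job is handed in: The squash lies in the basket (its centre less than 85 mm above the counter and within 125 mm of the basket's centre), at rest; the flap is shut to within 0.08 rad; the crank stands still at 11.8 rad or more, which two full turns from any start reach (all of step 1 and value of joint flap below 0.08 rad and value of joint crank above 11.8 rad and velocity of joint crank below 0.3 rad/s and linear speed of squash below 0.05 m/s); the robot touches nothing.
It fails at once if the crank is turned (beyond 1.3 rad) while the squash is not yet in the basket (value of joint crank above 1.3 rad and (z of squash_centre in the frame of washer above 0.1 m or horizontal distance between squash_centre and basket_centre above 0.15 m)).
It fails at once if the mug, the tumbler or one of the two bottles is moved by more than 30 mm (distance of any of mug, tumbler, bottle_a, bottle_b from where it was at the start of the episode above 0.03 m).
It also fails if it takes over 64 s, if anything falls off the work surface, if the arm or the gripper's body presses on something with over 40 N, if the wrist force passes 120 N, or if a joint passes its speed limit or range.

## Working session

There is one attempt and no reset: what is moved stays moved. The work goes in short steps, Python scripts to look and compute and a shell command to move; the robot and the scene stay as the last step left them, time stands still between calls to the robot, and variables do not carry over. Pictures are saved under pics/ and viewed, and the job is handed in when it is done.

```bash
ls; mkdir -p pics
python3 - <<'E'
from rig import ctrl,cams
import cv2,numpy as np
print(ctrl.state())
for n in ["side","top","wrist"]:
    im,d=cams.get_image(n); cv2.imwrite(f"pics/{n}0.png",im[:,:,::-1]); np.savez(f"pics/{n}0.npz",im=im,d=d)
    print(n,cams.camera_params(n))
print(ctrl.tcp_to_tips)
E
```

```text
pics
{'clock': 0.0, 'q': array([-1.17500608e+00,  8.74289685e-02,  1.75126322e-01,  1.65980348e+00,
        6.97383870e-06,  1.57080213e+00]), 'joint_vel': array([ 0.00024626,  0.00091813, -0.00092575,  0.00105734, -0.00021126,
        0.00020262]), 'effort': array([-2.16901281e-03, -5.20391786e+01,  4.64801645e+01,  1.63828785e-02,
        7.34438277e-05,  4.97293769e-06]), 'eef_pos': array([ 0.21196754, -0.5072891 ,  0.25259615]), 'ee_rot': array([-2.61421878e+00,  1.74093771e+00,  1.70599002e-03]), 'contact_force': array([-1.04229973,  0.36558261, -0.3038855 ]), 'moment': array([-0.00070222,  0.04082443,  0.02023303]), 'gripper_width': 1.0015870346864255}
side {'mtx': array([[389.0417587 ,   0.        , 317.98187285],
       [  0.        , 389.0417587 , 198.12983874],
       [  0.        ,   0.        ,   1.        ]]), 'R': array([[ 0.9750262 ,  0.22143176, -0.0170846 ],
       [ 0.13317082, -0.64448126, -0.75293389],
       [-0.17773418,  0.7318551 , -0.65787436]]), 't': array([-0.5288608 ,  0.06464465,  0.87667407])}
top {'mtx': array([[501.7692991 ,   0.        , 317.64836077],
       [  0.        , 501.7692991 , 193.6286728 ],
       [  0.        ,   0.        ,   1.        ]]), 'R': array([[ 0.01537555, -0.99961861, -0.02293985],
       [-0.99500652, -0.01303373, -0.09895531],
       [ 0.09861858,  0.02434679, -0.99482743]]), 't': array([0.07544173, 0.57454439, 1.15893658])}
wrist {'mtx': array([[346.42033552,   0.        , 322.24946749],
       [  0.        , 346.42033552, 193.28445464],
       [  0.        ,   0.        ,   1.        ]]), 'hand_eye': array([[ 9.99998716e-01,  1.59407214e-03, -1.62634138e-04,
         1.32509173e-03],
       [-1.47731407e-03,  9.56512785e-01,  2.91686662e-01,
        -7.36978220e-02],
       [ 6.20531215e-04, -2.91686047e-01,  9.56513912e-01,
        -1.19968024e-01],
       [ 0.00000000e+00,  0.00000000e+00,  0.00000000e+00,
         1.00000000e+00]])}
0.022
```

View pics/side0.png

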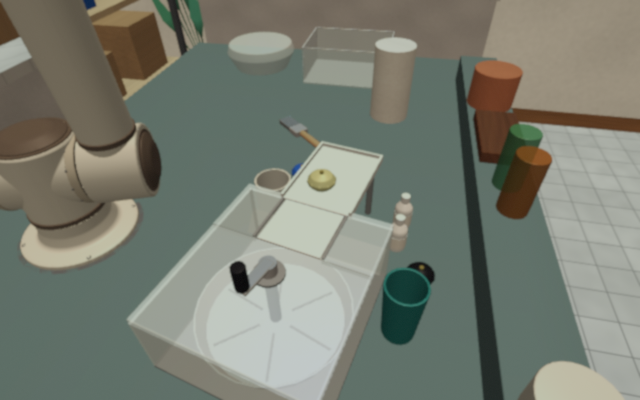

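View pics/top0.png

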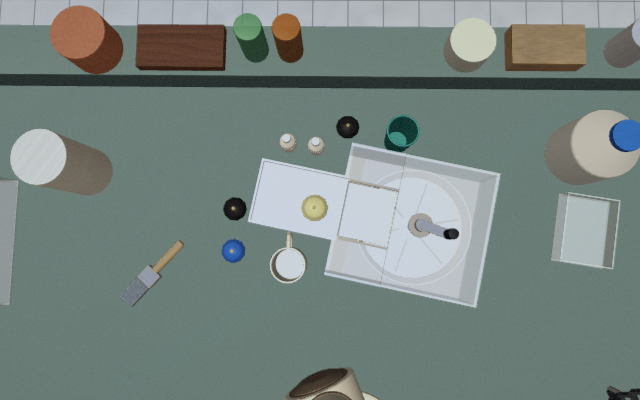

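View pics/wrist0.png

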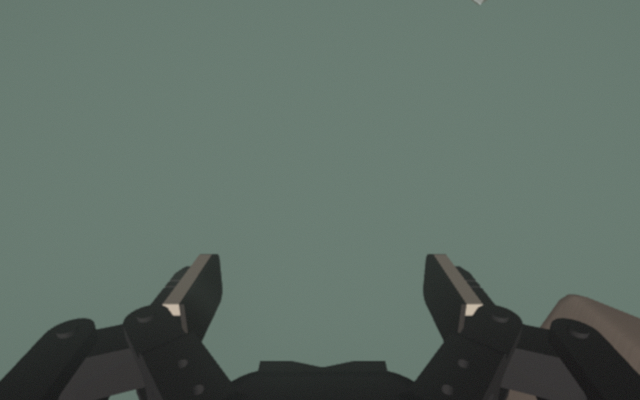

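The top view shows the tray at (263,160)–(249,219), the yellow squash at (314,208), the flap at about (368,213) and the crank axle at (421,226) with its black grip at (452,234). The mug is at (288,265), the tumbler at (402,132), and the bottles at (288,142) and (316,145). The black and blue look-alikes are on the counter. Next I'll measure these.

```bash
cat > h.py <<'E'
import numpy as np,cv2
from rig import ctrl,cams
from scipy.spatial.transform import Rotation as Ro
def ray(n,u,v,z):
    p=cams.camera_params(n); R,t=p["R"],p["t"]; c=-R.T@t
    d=R.T@np.linalg.inv(p["mtx"])@np.array([u,v,1.]); return c+d*(z-c[2])/d[2]
def proj(n,X):
    p=cams.camera_params(n); x=p["mtx"]@(p["R"]@np.array(X)+p["t"]); return x[:2]/x[2]
def tri(uv1,uv2,n1="top",n2="side"):
    A=[];b=[]
    for n,(u,v) in((n1,uv1),(n2,uv2)):
        p=cams.camera_params(n);R,t=p["R"],p["t"];c=-R.T@t
        d=R.T@np.linalg.inv(p["mtx"])@np.array([u,v,1.]);d/=np.linalg.norm(d)
        P=np.eye(3)-np.outer(d,d);A.append(P);b.append(P@c)
    return np.linalg.solve(sum(A),sum(b))
E
python3 - <<'E'
import cv2,numpy as np
from h import *
for n in("top","side"):
    im=np.load(f"pics/{n}0.npz")["im"]
    h=cv2.cvtColor(im,cv2.COLOR_RGB2HSV)
    m=cv2.inRange(h,(20,60,90),(35,255,255))
    k,l,s,c=cv2.connectedComponentsWithStats(m)
    for i in range(1,k):
        if s[i,4]>60: print(n,"yellow",s[i],c[i], ray(n,*c[i],.157).round(4))
    b=cv2.inRange(h,(0,0,0),(180,255,45))
    k,l,s,c=cv2.connectedComponentsWithStats(b)
    for i in range(1,k):
        if 60<s[i,4]<1500: print(n,"black",s[i],c[i], ray(n,*c[i],.193).round(4))
top=np.load("pics/top0.npz")["im"]
cv2.imwrite("pics/topz.png",cv2.resize(top[130:320,235:510],None,fx=2.9,fy=2.9,interpolation=cv2.INTER_CUBIC)[:,:,::-1])
side=np.load("pics/side0.npz")["im"]
cv2.imwrite("pics/sidez.png",cv2.resize(side[130:400,120:440],None,fx=2.2,fy=2.2,interpolation=cv2.INTER_CUBIC)[:,:,::-1])
E
```

```text
top yellow [302 196  26  25 479] [314.37995825 207.5908142 ] [0.5311 0.0869 0.157 ]
top black [337 116  22  22 337] [347.5074184  126.92581602] [0.6964 0.0201 0.193 ]
top black [224 198  23  22 359] [234.78551532 208.52367688] [0.5244 0.2484 0.193 ]
top black [444 230  15   9  77] [450.23376623 233.93506494] [ 0.4792 -0.1885  0.193 ]
top black [302 369  45  15 148] [323.12837838 374.56081081] [0.1993 0.0633 0.193 ]
top black [607 389  33  11 215] [622.95348837 394.33953488] [ 0.1744 -0.5176  0.193 ]
side yellow [ 86   0  38  17 264] [102.14015152   5.84090909] [-0.6417  1.0596  0.157 ]
side yellow [121  56  57  45 435] [142.55632184  79.30344828] [-0.0566  0.4233  0.157 ]
side yellow [301 131  18  15  64] [310.1875   136.984375] [0.477  0.2232 0.157 ]
side yellow [ 64 135  12  29 102] [ 69.42156863 149.55882353] [-0.0161  0.0745  0.157 ]
side yellow [308 169  28  22 451] [321.22172949 179.64523282] [0.533  0.0814 0.157 ]
side black [169   0  17  53 270] [177.09259259  24.02962963] [-0.1314  0.7817  0.193 ]
side black [146 144  14  46 374] [153.68716578 169.23529412] [0.2362 0.0057 0.193 ]
side black [231 262  18  31 383] [239.46997389 277.04699739] [ 0.4806 -0.191   0.193 ]
side black [409 263  25  20 179] [424.26815642 270.35195531] [ 0.7227 -0.1278  0.193 ]
```

View pics/topz.png

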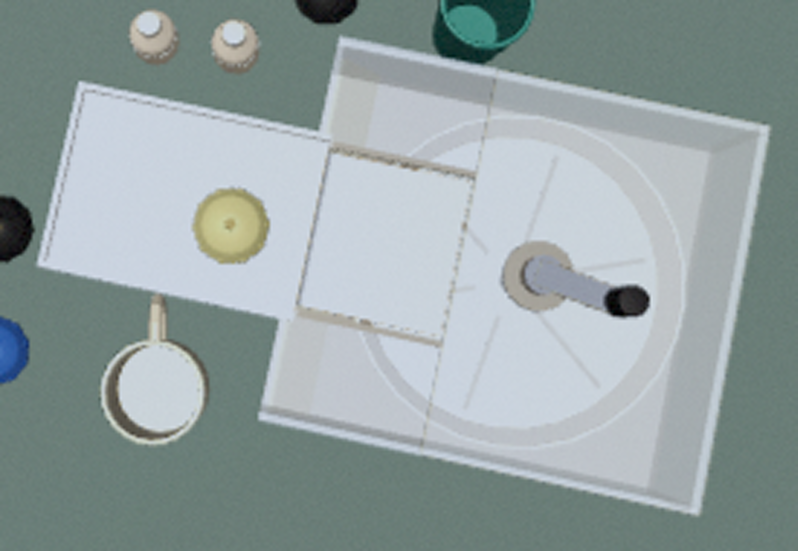

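View pics/sidez.png

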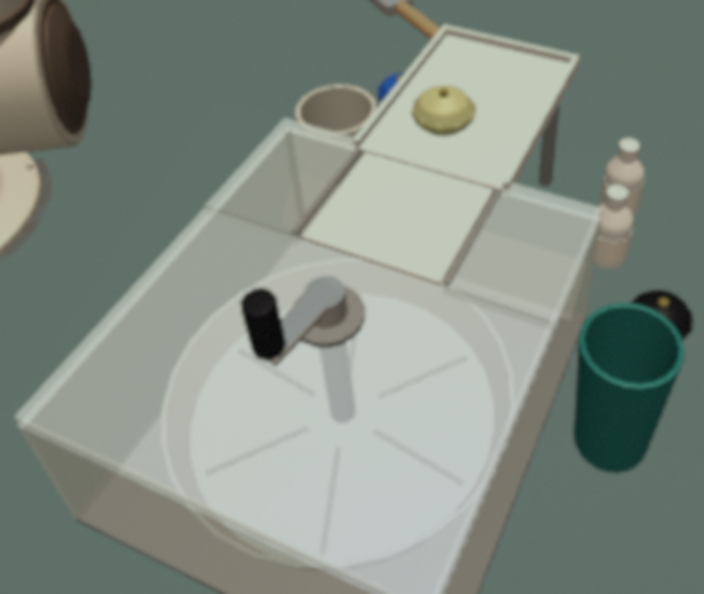

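```bash
cat >> h.py <<'E'
def W(wxy,fit=None):
    f=np.load("pics/fit.npz"); a=f["a"]; return f["o"]+np.array([[np.cos(a),-np.sin(a)],[np.sin(a),np.cos(a)]])@np.array(wxy)/1000
def Winv(p):
    f=np.load("pics/fit.npz"); a=f["a"]; return 1000*np.array([[np.cos(a),np.sin(a)],[-np.sin(a),np.cos(a)]])@(np.array(p)[:2]-f["o"])
E
python3 - <<'E'
from h import *
z=2.9
L=[((342,38),(145,178),.14),((768,127),(145,-147),.14),((698,514),(-145,-147),.14),((262,417),(-145,178),.14),((80,83),(70,360),.148),((38,267),(-70,360),.148),((330,148),(58,168),.139),((300,308),(-58,168),.139)]
P=np.array([ray("top",u/z+235-.3,v/z+130-.3,h)[:2] for (u,v),_,h in L]);Q=np.array([q for _,q,_ in L])/1000
pc,qc=P.mean(0),Q.mean(0)
p,q=P-pc,Q-qc
a=np.arctan2((q[:,0]*p[:,1]-q[:,1]*p[:,0]).sum(),(q*p).sum())
R=np.array([[np.cos(a),-np.sin(a)],[np.sin(a),np.cos(a)]])
o=pc-R@qc
print(a,np.degrees(a),o); print(((P-(Q@R.T+o))*1000).round(1))
np.savez("pics/fit.npz",a=a,o=o)
s=tri((314.4,207.6),(321.2,179.6)); print("squash",s,Winv(s),Winv([.5311,.0869]))
g=tri((450.2,234),(239.5,277)); print("grip",g,Winv(g), Winv([.4806,-.191]))
ax=ray("top",540/z+235,275/z+130,.16); print("axis?",ax)
for w,zz in(((0,0),.16),((0,168),.139)): print(W(w),proj("side",[*W(w),zz]),proj("top",[*W(w),zz]))
E
```

```text
-0.1957341802209502 -11.214742433113482 [ 0.49873086 -0.13822595]
[[-1.6 -1.3]
 [-1.6  3.4]
 [ 1.5  2.6]
 [ 2.  -1.9]
 [-1.  -0.3]
 [-0.5 -0.2]
 [ 3.  -0.3]
 [-1.8 -2. ]]
squash [0.53151864 0.08705319 0.15250006] [-11.65210251 227.35426382] [-12.0329567  227.12257558]
grip [ 0.47925688 -0.18899824  0.19019062] [ -9.22759133 -53.59023037] [ -7.52079916 -55.29254518]
axis? [ 0.49796597 -0.13641219  0.16      ]
[ 0.49873086 -0.13822595] [267.19451325 264.80322756] [422.07952798 224.47276701]
[0.53140463 0.02656611] [314.02719692 205.59767886] [342.82202691 208.43921573]
```

```bash
cat >> h.py <<'E'
def tgt():
    f=np.load("pics/fit.npz"); a=float(f["a"]); x=np.array([np.cos(a),np.sin(a),0]); z=np.array([0,0,-1.]); return np.column_stack([x,np.cross(z,x),z])
def delta(wxy,z):
    s=ctrl.state(); R0=Ro.from_rotvec(s["ee_rot"]).as_matrix(); T=tgt()
    X=np.array([*W(wxy),z])
    d=R0.T@(X-s["eef_pos"])*1000; r=np.degrees(Ro.from_matrix(R0.T@T).as_rotvec())
    print("clock",round(s["clock"],2),"washer now",Winv(s["eef_pos"]).round(1),"z",s["eef_pos"][2].round(4),"F",s["contact_force"].round(1),"grip",round(s["gripper_width"]*85.4,1),"q6",s["q"][5].round(2))
    print("shift",d.round(1),"turn",r.round(2))
E
python3 -c "
from h import *
delta((-11,227),.27)"
```

```text
clock 0.15 washer now [-209.5 -417.8] z 0.2527 F [-0.5 -0.   1.1] grip 85.4 q6 1.57
shift [-424.6 -524.3  -16.8] turn [-3.000e-02  5.000e-02 -5.611e+01]
```

```bash
python3 -m jog '[-33,-40,-17,0,0,-5, -66,-80,-17,0,0,-10, -99,-120,-17,0,0,-15, -132,-160,-17,0,0,-20, -165,-200,-17,0,0,-25, -198,-240,-17,0,0,-30, -231,-280,-17,0,0,-35, -264,-322,-17,0,0,-40, -297,-364,-17,0,0,-45, -330,-406,-17,0,0,-50, -363,-446,-17,0,0,-56, -395,-487,-17,0,0,-56]' 66; python3 -c "
from h import *
delta((-11,227),.27)"
```

```text
clock: 1.35
eef_pos: [0.4952, 0.0212, 0.2701]
ee_rot: [-3.126, 0.304, 0.0]
contact_force: [0.1, -1.1, 2.1]
gripper_width: 0.776
clock 1.35 washer now [-34.4 155.7] z 0.2701 F [ 0.1 -1.1  2.1] grip 66.3 q6 1.81
shift [ 23.6 -71.2   0.2] turn [-0.05  0.02  0.12]
```

```bash
python3 -m jog '[12,-36,0,0,0,0, 23.6,-71.2,0,0,0,0, 23.6,-71.2,0,0,0,0, 23.6,-71.2,0,0,0,0]'
python3 - <<'E'
from h import *
delta((-11,227),.2)
s=ctrl.state()
im,d=cams.get_image("wrist"); cv2.imwrite("pics/w1.png",im[:,:,::-1])
h=cv2.cvtColor(im,cv2.COLOR_RGB2HSV)
m=cv2.inRange(h,(20,60,60),(35,255,255))
k,l,st,c=cv2.connectedComponentsWithStats(m); i=1+np.argmax(st[1:,4]); print(st[i],c[i])
p=cams.camera_params("wrist"); H=p["hand_eye"]; R0=Ro.from_rotvec(s["ee_rot"]).as_matrix()
dr=R0@H[:3,:3]@np.linalg.inv(p["mtx"])@np.array([*c[i],1]); o=s["eef_pos"]+R0@H[:3,3]
X=o+dr*(.155-o[2])/dr[2]; print(X,Winv(X))
E
```

```text
clock: 1.75
eef_pos: [0.532, 0.0871, 0.2695]
ee_rot: [-3.127, 0.301, 0.003]
contact_force: [0.0, -0.5, -1.0]
gripper_width: 0.777
clock 1.75 washer now [-11.1 227.5] z 0.2695 F [ 0.  -0.5 -1. ] grip 66.3 q6 1.92
shift [ 0.3  0.5 69.5] turn [-0.01  0.1   0.21]
[ 284  160   78   73 4409] [322.72919029 195.94125652]
[0.53226191 0.0866211  0.155     ] [-10.83899493 227.0749791 ]
```

View pics/w1.png

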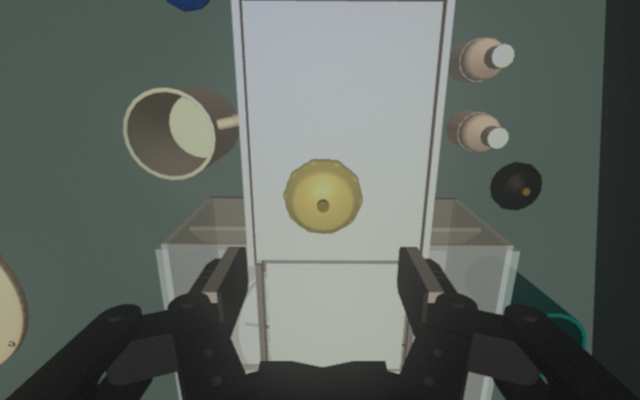

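Run:
```python
from h import *
s=ctrl.state()
p=cams.camera_params("wrist"); H=p["hand_eye"]; R0=Ro.from_rotvec(s["ee_rot"]).as_matrix()
o=s["eef_pos"]+R0@H[:3,3]
def wr(u,v,z):
    dr=R0@H[:3,:3]@np.linalg.inv(p["mtx"])@np.array([u,v,1]); return Winv(o+dr*(z-o[2])/dr[2]).round(1)
for u,v,z in ((242,0,.14),(446,0,.14),(258,262,.14),(425,262,.14),(265,264,.139),(410,264,.139),(344,262,.139)): print((u,v),wr(u,v,z))
im=cv2.imread("pics/w1.png")
cv2.imwrite("pics/w1z.png",cv2.resize(im[100:300,230:460],None,fx=3,fy=3,interpolation=cv2.INTER_CUBIC))
```

```text
(242, 0) [-63.4 353.6]
(446, 0) [ 68.  354.1]
(258, 262) [-62.5 165.7]
(425, 262) [ 71.5 166.3]
(265, 264) [-57.2 163.4]
(410, 264) [ 59.9 163.9]
(344, 262) [  6.6 165.5]
```

View pics/w1z.png

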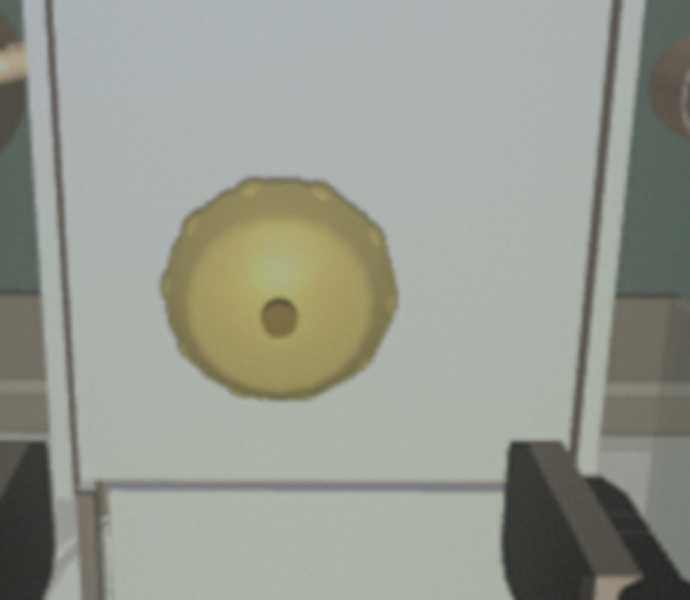

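```bash
python3 - <<'E'
import numpy as np
from h import *
f=np.load("pics/fit.npz"); a=f["a"]; o=W((1,-1)); np.savez("pics/fit.npz",a=a,o=o)
print(ctrl.tcp_to_tips)
E
python3 -m jog '[0,0,40,0,0,0, 0,0,80,0,0,0, 0,0,100,0,0,0, 0,0,104,0,0,0, 0,0,104,0,0,0]'
python3 - <<'E'
from h import *
delta((-12,228),.164)
im,d=cams.get_image("wrist"); cv2.imwrite("pics/w2.png",im[:,:,::-1])
im,d=cams.get_image("side"); cv2.imwrite("pics/s2.png",cv2.resize(im[80:280,200:440],None,fx=3,fy=3)[:,:,::-1])
E
```

```text
0.022
clock: 2.3
eef_pos: [0.5314, 0.0855, 0.1663]
ee_rot: [-3.126, 0.305, 0.002]
contact_force: [0.9, 0.3, 1.6]
gripper_width: 0.774
clock 2.3 washer now [-12.5 226.8] z 0.1663 F [0.9 0.3 1.6] grip 66.1 q6 1.92
shift [ 0.5 -1.2  2.3] turn [-0.01  0.06  0.07]
```

View pics/w2.png

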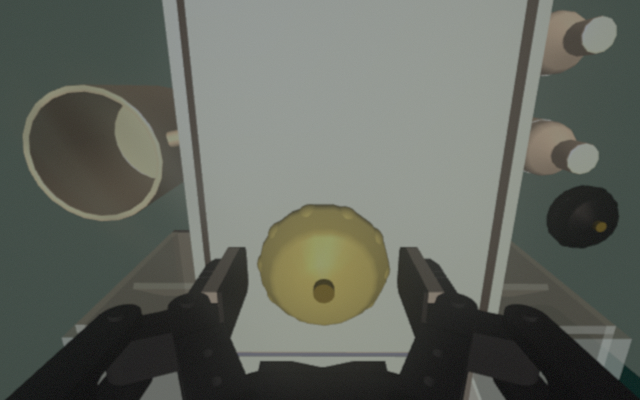

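View pics/s2.png

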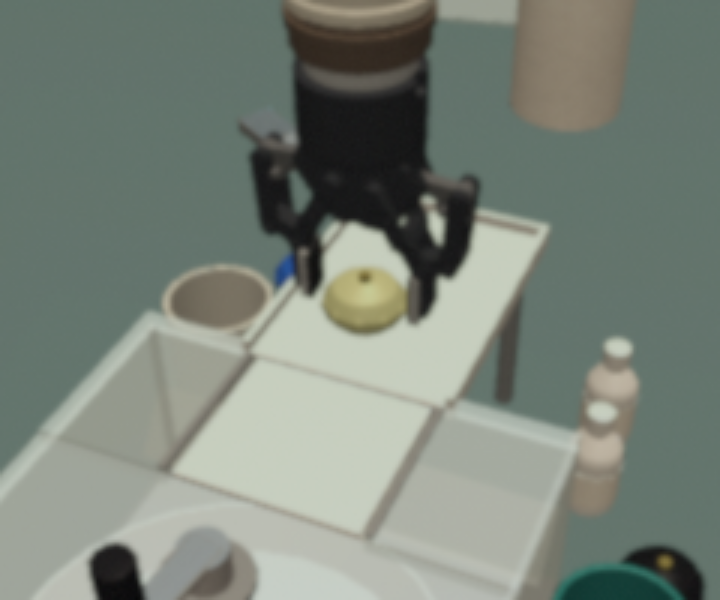

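The wrist view has the squash centred at (323,265) between pads at columns 245 and 400. I'll go down a little more and close.

```bash
python3 -m jog '[0,0,3,0,0,0, 0,0,5,0,0,0, 0,0,5,0,0,0]'; python3 -m jog '[0,0,0,0,0,0,0,0,0,0,0,0,0,0,0,0,0,0,0,0,0,0,0,0,0,0,0,0,0,0,0,0,0,0,0,0]' 45 35;  python3 - <<'E'
from h import *
delta((0,133),.21)
im,d=cams.get_image("side"); cv2.imwrite("pics/s3.png",cv2.resize(im[80:280,200:440],None,fx=3,fy=3)[:,:,::-1])
E
```

```text
clock: 2.7
eef_pos: [0.5323, 0.086, 0.163]
ee_rot: [-3.126, 0.304, -0.003]
contact_force: [-0.9, -0.3, 0.4]
gripper_width: 0.778
clock: 3.3
eef_pos: [0.5325, 0.086, 0.1635]
ee_rot: [-3.126, 0.304, -0.004]
contact_force: [-1.3, -0.5, 5.2]
gripper_width: 0.619
clock 3.3 washer now [-11.5 227.5] z 0.1635 F [-1.3 -0.5  5.2] grip 52.9 q6 1.92
shift [ 11.5  94.5 -46.6] turn [-0.08 -0.13  0.1 ]
```

View pics/s3.png

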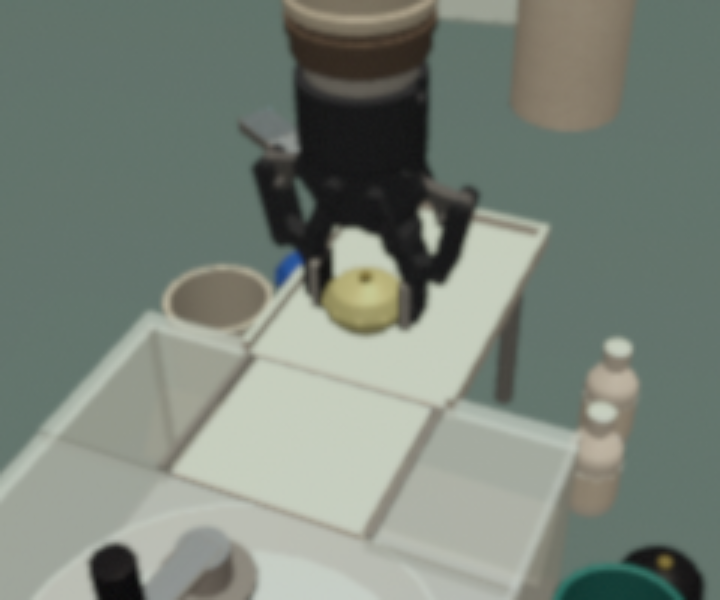

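```bash
python3 -m jog '[0,0,-15,0,0,0, 0,0,-40,0,0,0, 5,30,-46,0,0,0, 11,65,-46,0,0,0, 11.5,94.5,-46,0,0,0, 11.5,94.5,-46,0,0,0, 11.5,94.5,-46,0,0,0]';  python3 - <<'E'
from h import *
delta((0,133),.16)
im,d=cams.get_image("side"); cv2.imwrite("pics/s4.png",cv2.resize(im[80:280,200:440],None,fx=3,fy=3)[:,:,::-1])
im,d=cams.get_image("wrist"); cv2.imwrite("pics/w4.png",im[:,:,::-1])
E
```

```text
clock: 4.05
eef_pos: [0.5255, -0.0094, 0.2101]
ee_rot: [-3.125, 0.306, -0.005]
contact_force: [-0.9, -0.3, -0.0]
gripper_width: 0.622
clock 4.05 washer now [  0.2 132.6] z 0.2101 F [-0.9 -0.3 -0. ] grip 53.1 q6 1.75
shift [-0.4 -0.4 50.1] turn [-0.1  -0.16  0.02]
```

View pics/s4.png

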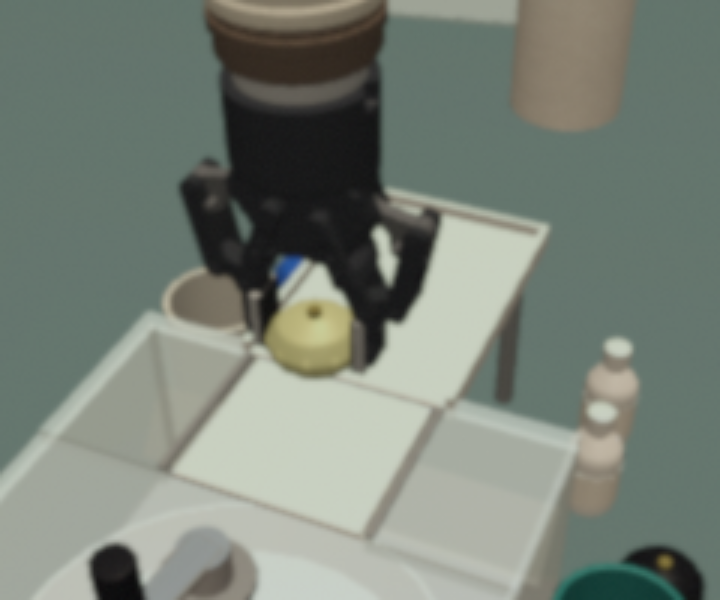

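View pics/w4.png

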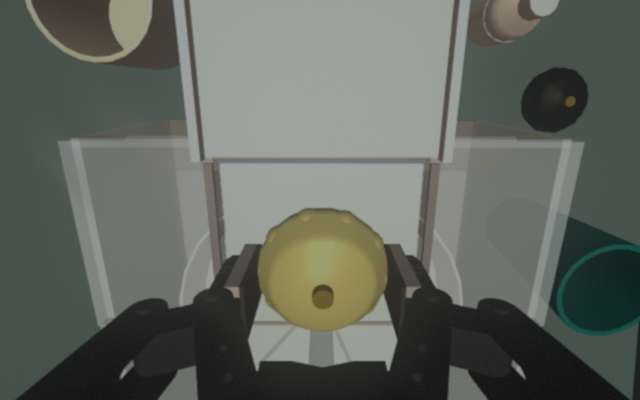

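Squash held, lifted and centred over the flap: flap at columns 217–425, squash at 323. Now I'll press down with the jaws near y=128.

```bash
python3 -m jog '[0,4.5,20,0,0,0, 0,4.5,40,0,0,0, 0,4.5,52,0,0,0, 0,4.5,60,0,0,0, 0,4.5,68,0,0,0, 0,4.5,75,0,0,0, 0,4.5,79,0,0,0, 0,4.5,79,0,0,0]' - 45;  python3 - <<'E'
from h import *
delta((0,128),.121)
im,d=cams.get_image("side"); cv2.imwrite("pics/s5.png",cv2.resize(im[80:280,200:440],None,fx=3,fy=3)[:,:,::-1])
E
```

```text
clock: 4.95
eef_pos: [0.5252, -0.0124, 0.1318]
ee_rot: [-3.126, 0.302, -0.006]
contact_force: [-3.9, -3.7, 8.7]
gripper_width: 0.614
clock 4.95 washer now [  0.5 129.6] z 0.1318 F [-3.9 -3.7  8.7] grip 52.4 q6 1.74
shift [-0.6  1.6 10.8] turn [-0.07 -0.22  0.17]
```

View pics/s5.png

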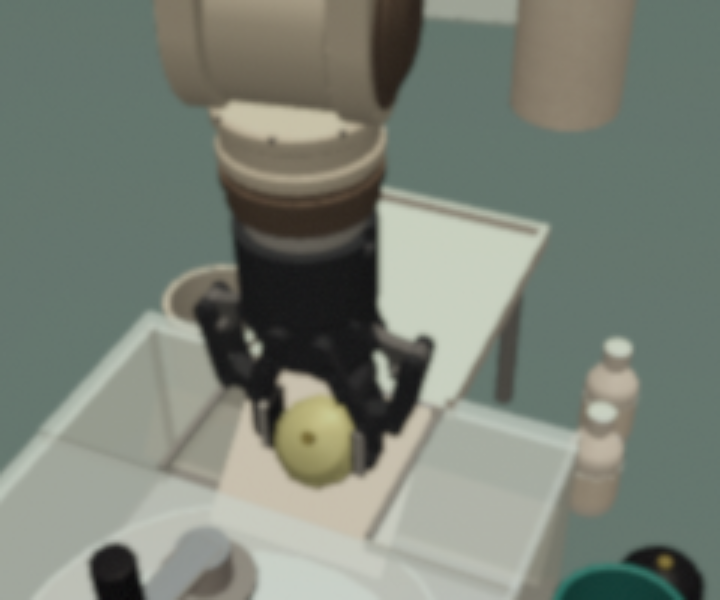

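The flap is down and the squash has pivoted to lie along it, still between the pads. I'll press deeper, then open.

```bash
python3 -m jog '[0,0,4,0,0,0, 0,0,8,0,0,0, 0,0,10,0,0,0, 0,0,10,0,0,0]';  python3 - <<'E'
from h import *
delta((0,128),.121)
im,d=cams.get_image("side"); cv2.imwrite("pics/s6.png",cv2.resize(im[80:280,200:440],None,fx=3,fy=3)[:,:,::-1])
E
```

```text
clock: 5.4
eef_pos: [0.5259, -0.0123, 0.1235]
ee_rot: [3.127, -0.301, 0.01]
contact_force: [-1.0, -5.1, 9.6]
gripper_width: 0.615
clock 5.4 washer now [  1.2 129.8] z 0.1235 F [-1.  -5.1  9.6] grip 52.5 q6 1.74
shift [-1.2  1.8  2.5] turn [-0.02 -0.36  0.21]
```

View pics/s6.png

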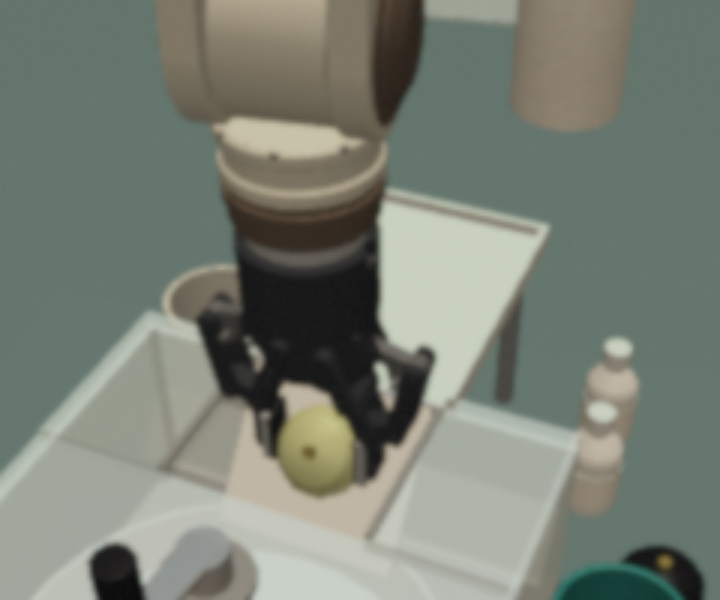

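```bash
python3 -m jog '[0,0,3,0,0,0, 0,0,6,0,0,0, 0,0,8,0,0,0, 0,0,8,0,0,0, 0,0,8,0,0,0, 0,0,8,0,0,0]' 68;  python3 - <<'E'
from h import *
delta((0,128),.121)
im,d=cams.get_image("side"); cv2.imwrite("pics/s7.png",cv2.resize(im[120:340,160:420],None,fx=3,fy=2.7)[:,:,::-1])
E
```

```text
clock: 6.05
eef_pos: [0.5268, -0.0122, 0.117]
ee_rot: [3.126, -0.3, 0.014]
contact_force: [-0.3, -3.0, 6.4]
gripper_width: 0.796
clock 6.05 washer now [  2.  130.1] z 0.117 F [-0.3 -3.   6.4] grip 67.9 q6 1.74
shift [-2.   2.1 -4. ] turn [ 0.02 -0.5   0.24]
```

View pics/s7.png

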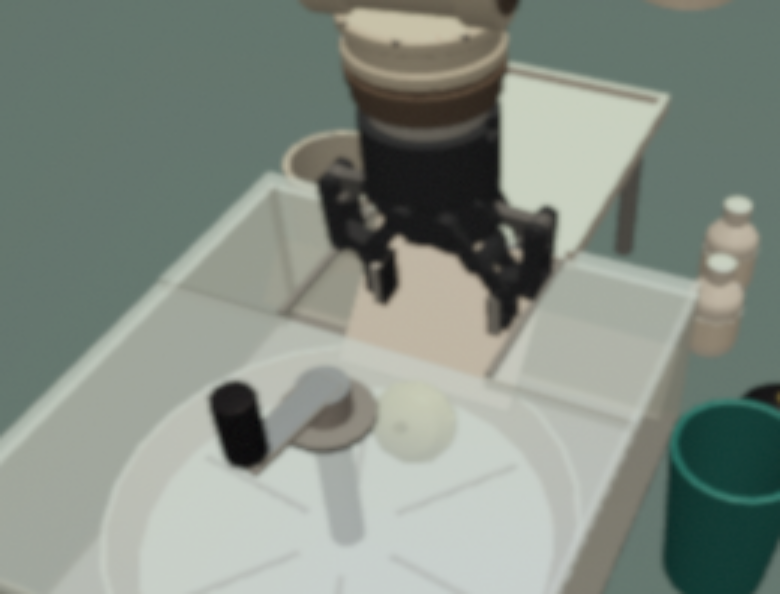

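The squash slid through and lies under the clear lid at about zoom (415,420), past the flap's edge. I'll wait half a second, then raise the fingers.

```bash
python3 -m jog '[0,0,2,0,0,0, 0,0,2,0,0,0,0,0,2,0,0,0,0,0,2,0,0,0,0,0,2,0,0,0]' >/dev/null
python3 - <<'E'
from h import *
im,d=cams.get_image("side"); cv2.imwrite("pics/s8.png",cv2.resize(im[120:340,160:420],None,fx=3,fy=2.7)[:,:,::-1])
E
python3 -m jog '[0,0,-8,0,0,0, 0,0,-20,0,0,0, 0,0,-35,0,0,0, 0,0,-60,0,0,0, 0,0,-100,0,0,0, 0,0,-140,0,0,0, 0,0,-140,0,0,0]'
python3 - <<'E'
from h import *
delta((-9,-54),.26)
im,d=cams.get_image("side"); cv2.imwrite("pics/s9.png",cv2.resize(im[120:400,120:440],None,fx=2.4,fy=2.1)[:,:,::-1])
E
```

```text
clock: 7.35
eef_pos: [0.5272, -0.0107, 0.2624]
ee_rot: [3.126, -0.297, 0.028]
contact_force: [0.5, 0.3, 0.5]
gripper_width: 0.802
clock 7.35 washer now [  2.1 131.7] z 0.2624 F [0.5 0.3 0.5] grip 68.5 q6 1.74
shift [-12.3 185.6   2.1] turn [-0.05 -1.04  0.35]
```

View pics/s8.png

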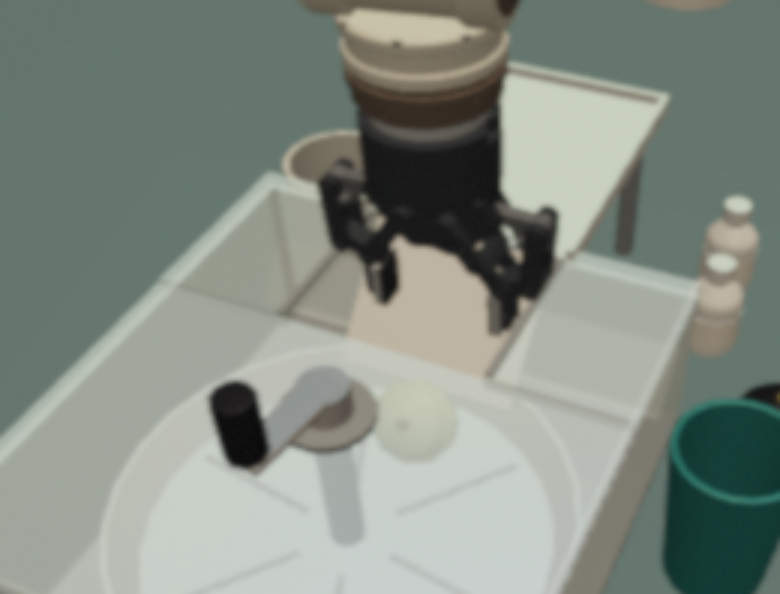

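View pics/s9.png

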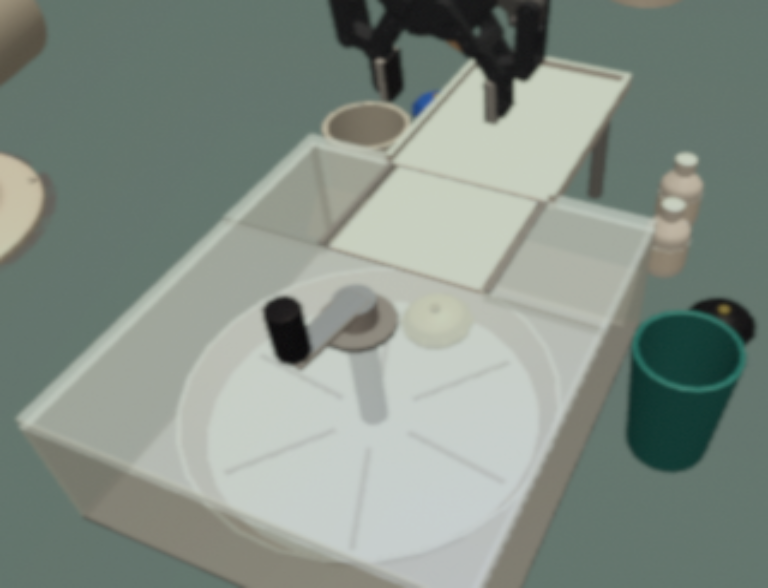

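The squash sits upright in the basket at zoom (436,320), the flap is level again, and the mug, tumbler and bottles haven't moved. Next is the crank.

```bash
python3 -m jog '[-3,46,0,0,0,0, -6,92,0,0,0,0, -9,138,0,0,0,0, -12,180,2,0,-1,0.3, -12.3,185.6,2,0,-1,0.3,-12.3,185.6,2,0,-1,0.3,-12.3,185.6,2,0,-1,0.3]' 60
python3 - <<'E'
from h import *
s=ctrl.state()
im,d=cams.get_image("wrist"); cv2.imwrite("pics/w9.png",im[:,:,::-1])
h=cv2.cvtColor(im,cv2.COLOR_RGB2HSV)
p=cams.camera_params("wrist"); H=p["hand_eye"]; R0=Ro.from_rotvec(s["ee_rot"]).as_matrix()
o=s["eef_pos"]+R0@H[:3,3]
def wr(u,v,z):
    dr=R0@H[:3,:3]@np.linalg.inv(p["mtx"])@np.array([u,v,1]); return Winv(o+dr*(z-o[2])/dr[2]).round(1)
np.savez("pics/w9.npz",im=im,p=s["eef_pos"],r=s["ee_rot"])
delta((-9,-54),.2)
print(Winv([.47925688,-.18899824]),Winv([.4806,-.191]))
E
```

```text
clock: 8.1
eef_pos: [0.48, -0.1898, 0.2569]
ee_rot: [-3.126, 0.305, 0.005]
contact_force: [0.3, 0.1, 0.3]
gripper_width: 0.702
clock 8.15 washer now [ -9.3 -52.9] z 0.2571 F [ 0.4  0.  -0.1] grip 60.1 q6 1.39
shift [ 0.4  1.1 57.1] turn [-0.04  0.15  0.12]
[-10.22758827 -52.59022754] [ -8.52079916 -54.29254518]
```

View pics/w9.png

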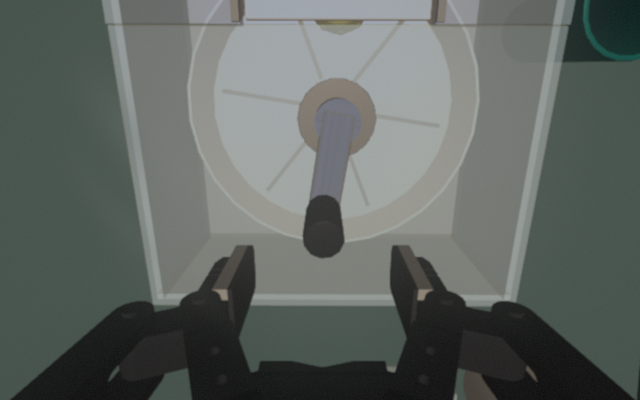

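Run:
```python
from h import *
f=np.load("pics/w9.npz"); p=cams.camera_params("wrist"); H=p["hand_eye"]; R0=Ro.from_rotvec(f["r"]).as_matrix(); o=f["p"]+R0@H[:3,3]
def wr(u,v,z):
    dr=R0@H[:3,:3]@np.linalg.inv(p["mtx"])@np.array([u,v,1]); return Winv(o+dr*(z-o[2])/dr[2]).round(1)
print("grip top",wr(324,237,.216),"arm pivot",wr(338,117,.166),"arm at grip",wr(322.5,213,.17))
im=f["im"];cv2.imwrite("pics/w9z.png",cv2.resize(im[80:280,240:430],None,fx=3,fy=3,interpolation=cv2.INTER_CUBIC)[:,:,::-1])
```

```text
grip top [ -8.4 -52.3] arm pivot [-0.2  3.2] arm at grip [ -9.3 -56.3]
```

View pics/w9z.png

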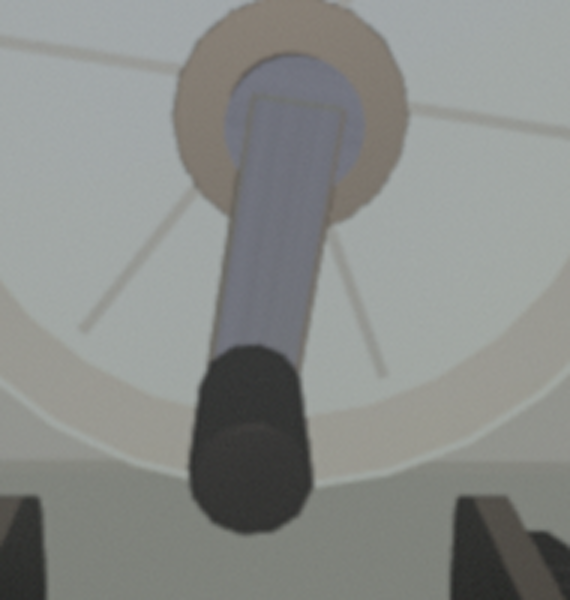

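```bash
python3 -m jog '[0.5,0,25,0,0,0, 0.5,0,45,0,0,0, 0.5,0,54,0,0,0, 0.5,0,54,0,0,0]'; python3 -m jog '[0,0,0,0,0,0,0,0,0,0,0,0,0,0,0,0,0,0,0,0,0,0,0,0,0,0,0,0,0,0,0,0,0,0,0,0,0,0,0,0,0,0]' 15 30;  python3 - <<'E'
from h import *
delta((-8.7,-53),.203)
im,d=cams.get_image("side"); cv2.imwrite("pics/s10.png",cv2.resize(im[120:400,120:440],None,fx=2.4,fy=2.1)[:,:,::-1])
E
```

```text
clock: 8.55
eef_pos: [0.4803, -0.1884, 0.202]
ee_rot: [-3.126, 0.301, 0.007]
contact_force: [0.2, 0.1, 0.6]
gripper_width: 0.7
clock: 9.25
eef_pos: [0.4807, -0.1884, 0.203]
ee_rot: [-3.126, 0.301, 0.004]
contact_force: [0.8, 2.2, 6.2]
gripper_width: 0.247
clock 9.25 washer now [ -8.9 -51.7] z 0.203 F [0.8 2.2 6.2] grip 21.1 q6 1.39
shift [0.2 1.3 0. ] turn [-0.08  0.16  0.21]
```

View pics/s10.png

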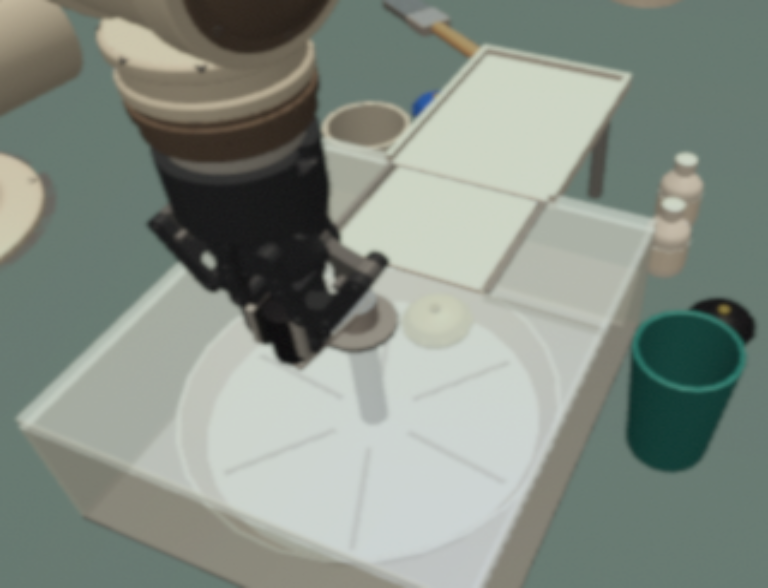

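```bash
cat >> h.py <<'E'
def circ(q0,steps,r=55):
    q0=np.radians(q0)
    for s in steps:
        q=q0+np.radians(s); print(s,(-r*(np.sin(q)-np.sin(q0))).round(1),(r*(np.cos(q)-np.cos(q0))).round(1))
def crankdeg(ax=(0.2,1.2)):
    s=ctrl.state(); p=Winv(s["eef_pos"])-np.array(ax); print("pos",p.round(1),"r",np.hypot(*p).round(1),"deg",np.degrees(np.arctan2(-p[0],-p[1])).round(1),"F",s["contact_force"].round(1),"z",s["eef_pos"][2].round(4),"w",round(s["gripper_width"]*85.4,1),"clk",round(s["clock"],2),"q6",s["q"].round(2))
E
python3 -c "
from h import *
crankdeg(); circ(9.5,[15,30,45,60])"
```

```text
pos [ -9.1 -52.9] r 53.7 deg 9.8 F [-0.3  2.   6.8] z 0.2031 w 21.4 clk 9.3 q6 [-0.37 -0.   -0.02  1.56  0.    1.39]
15 -13.7 -4.2
30 -25.9 -11.8
45 -35.7 -22.3
60 -42.4 -35.0
```

```bash
python3 -m jog '[-13.7,-4.2,-1.5,0,0,0, -25.9,-11.8,-1.5,0,0,0, -35.7,-22.3,-1.5,0,0,0, -42.4,-35,-1.5,0,0,0, -42.4,-35,-1.5,0,0,0]'; python3 -c "
from h import *
crankdeg()"
```

```text
clock: 9.8
eef_pos: [0.4451, -0.1441, 0.2034]
ee_rot: [-3.124, 0.299, 0.007]
contact_force: [2.2, 1.6, -17.2]
gripper_width: 0.251
pos [-52.7 -16.4] r 55.2 deg 72.8 F [  2.2   1.6 -17.2] z 0.2034 w 21.4 clk 9.8 q6 [-0.31 -0.12 -0.12  1.57  0.    1.45]
```

```bash
python3 -c "
from h import *
circ(72.8,range(25,301,25))"
```

```text
25 -2.0 -23.7
50 6.3 -46.1
75 23.2 -62.8
100 45.6 -70.8
125 69.4 -68.6
150 89.9 -56.6
175 103.5 -37.0
200 107.5 -13.6
225 101.2 9.4
250 85.8 27.5
275 64.2 37.5
300 40.4 37.4
```

```bash
python3 -m jog '[-2,-23.7,0.5,0,0,0, 6.3,-46.1,0.5,0,0,0, 23.2,-62.8,0.5,0,0,0, 45.6,-70.8,0.5,0,0,0, 69.4,-68.6,0.5,0,0,0, 89.9,-56.6,0.5,0,0,0, 103.5,-37,0.5,0,0,0, 107.5,-13.6,0.5,0,0,0, 101.2,9.4,0.5,0,0,0, 85.8,27.5,0.5,0,0,0, 64.2,37.5,0.5,0,0,0, 40.4,37.4,0.5,0,0,0]'
python3 - <<'E'
from h import *
crankdeg(); circ(372.8-360,range(25,301,25))
im,d=cams.get_image("side"); cv2.imwrite("pics/s11.png",cv2.resize(im[120:400,120:440],None,fx=2.4,fy=2.1)[:,:,::-1])
crankdeg()
E
```

```text
clock: 11.0
eef_pos: [0.4774, -0.1877, 0.2031]
ee_rot: [-3.122, 0.299, 0.005]
contact_force: [9.3, 21.0, -1.2]
gripper_width: 0.249
pos [-12.5 -52.9] r 54.4 deg 13.3 F [ 9.3 21.  -1.2] z 0.2031 w 21.2 clk 11.0 q6 [-0.38 -0.01 -0.02  1.56  0.    1.38]
25 -21.5 -10.2
50 -36.7 -28.5
75 -42.8 -51.5
100 -38.5 -74.9
125 -24.8 -94.4
150 -4.1 -106.2
175 19.6 -108.1
200 42.0 -99.9
225 58.7 -82.9
250 66.8 -60.5
275 64.6 -36.8
300 52.5 -16.3
pos [-15.5 -51.9] r 54.2 deg 16.7 F [ 0.2  5.9 -8.2] z 0.2034 w 20.9 clk 11.05 q6 [-0.38 -0.02 -0.03  1.57  0.01  1.38]
```

View pics/s11.png

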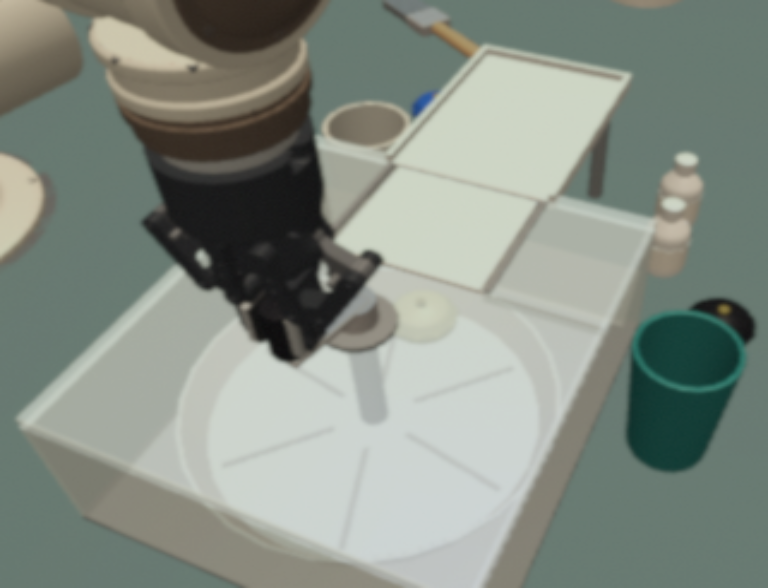

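One turn done, the pads still hold the grip, and the squash is in the basket at zoom (424,313). On to the second turn.

```bash
python3 -m jog '[-20.5,-11.5,0.3,0,0,0, -34.6,-30.4,0.3,0,0,0, -39.2,-53.5,0.3,0,0,0, -33.3,-76.3,0.3,0,0,0, -18.4,-94.6,0.3,0,0,0, 3,-104.8,0.3,0,0,0, 26.6,-105,0.3,0,0,0, 48,-95.4,0.3,0,0,0, 63.4,-77.4,0.3,0,0,0, 69.7,-54.6,0.3,0,0,0, 65.7,-31.3,0.3,0,0,0, 52,-12.1,0.3,0,0,0]'; python3 -c "
from h import *
crankdeg(); circ(-43.3,[20,40,55,70,80])"
```

```text
clock: 12.25
eef_pos: [0.5282, -0.1843, 0.2036]
ee_rot: [-3.12, 0.298, 0.008]
contact_force: [-8.2, 13.9, 5.7]
gripper_width: 0.248
pos [ 36.7 -39.7] r 54.0 deg -42.8 F [-8.2 13.9  5.7] z 0.2036 w 21.2 clk 12.25 q6 [-0.34  0.1   0.1   1.57  0.01  1.42]
20 -16.0 10.5
40 -34.6 14.9
55 -48.9 13.8
70 -62.4 9.1
80 -70.6 4.1
```

```bash
python3 -m jog '[-16,10,0,0,0,0, -34.6,14.4,0,0,0,0, -48.9,13.3,0,0,0,0, -62.4,8.6,0,0,0,0, -70,4,0,0,0,0, -70,4,0,0,0,0, -70,4,0,0,0,0]'
python3 - <<'E'
from h import *
crankdeg()
im,d=cams.get_image("side"); cv2.imwrite("pics/s12.png",cv2.resize(im[120:400,120:440],None,fx=2.4,fy=2.1)[:,:,::-1])
E
```

```text
clock: 12.95
eef_pos: [0.4588, -0.1739, 0.2038]
ee_rot: [-3.119, 0.296, 0.008]
contact_force: [3.1, 4.9, -10.2]
gripper_width: 0.244
pos [-33.5 -43. ] r 54.5 deg 37.9 F [  3.1   4.9 -10.2] z 0.2038 w 20.8 clk 12.95 q6 [-0.37 -0.06 -0.07  1.57  0.01  1.39]
```

View pics/s12.png

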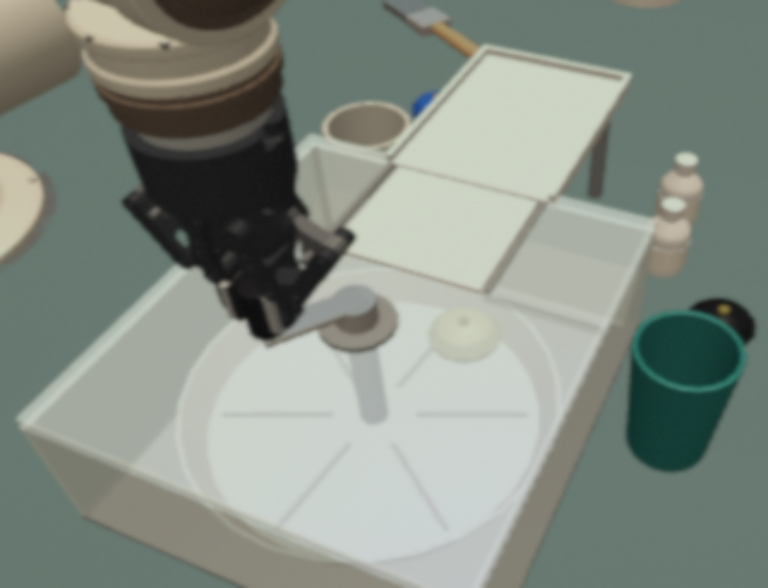

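The crank is at about 758° (13.2 rad). Releasing and retreating upward.

```bash
python3 -m jog '[0,0,0,0,0,0,0,0,0,0,0,0,0,0,0,0,0,0,0,0,0,0,0,0,0,0,0,0,0,0]' 50; python3 -m jog '[0,0,-10,0,0,0, 0,0,-30,0,0,0, 0,0,-60,0,0,0, 0,0,-100,0,0,0, -30,30,-110,0,0,0, -70,60,-110,0,0,0, -110,90,-110,0,0,0, -110,90,-110,0,0,0, -110,90,-110,0,0,0, -110,90,-110,0,0,0]'
python3 - <<'E'
from h import *
crankdeg()
for n in("side","top"):
    im,d=cams.get_image(n); cv2.imwrite(f"pics/{n}13.png",im[:,:,::-1])
    h=cv2.cvtColor(im,cv2.COLOR_RGB2HSV); b=cv2.inRange(h,(0,0,0),(180,255,45))
    k,l,s,c=cv2.connectedComponentsWithStats(b)
    for i in range(1,k):
        if 60<s[i,4]<1500:
            X=ray(n,*c[i],.193); w=Winv(X)
            if np.hypot(*w)<75: print(n,c[i],w,np.degrees(np.arctan2(-w[0],-w[1])))
E
```

```text
clock: 13.5
eef_pos: [0.459, -0.1742, 0.2041]
ee_rot: [-3.119, 0.296, 0.007]
contact_force: [0.4, 0.0, -0.1]
gripper_width: 0.584
clock: 14.5
eef_pos: [0.335, -0.2427, 0.3143]
ee_rot: [-3.12, 0.296, 0.006]
contact_force: [0.0, 0.2, -0.2]
gripper_width: 0.581
pos [-141.5 -134.5] r 195.2 deg 46.5 F [ 0.   0.2 -0.2] z 0.3143 w 49.6 clk 14.5 q6 [-0.63 -0.2   0.03  1.8   0.    1.13]
side [228.47184987 265.8310992 ] [-33.101996   -43.94266479] 36.99070364236847
```

View pics/side13.png

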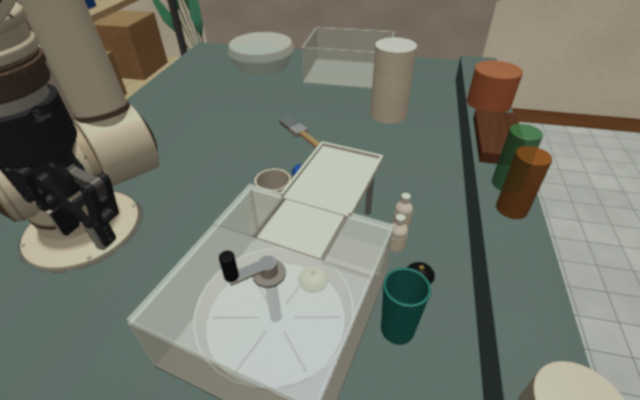

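View pics/top13.png

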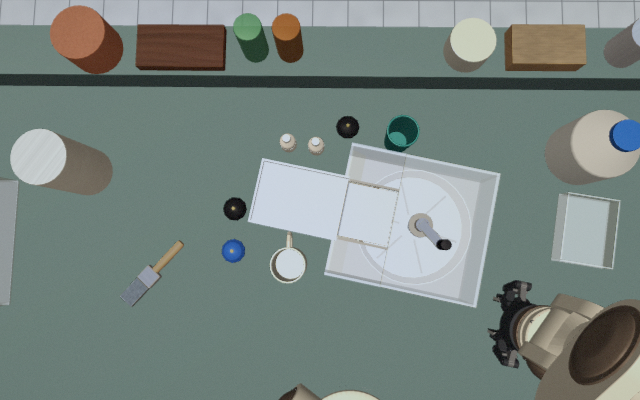

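```bash
python3 -c "
from rig import ctrl
print(ctrl.close_job())"
```

```text
the job is handed in; nothing more can be done
None
```

I handed the job in at about 14.6 s of the allowed 64 s. All my checks passed, but the hand-in gives no verdict.

**What I did:** I gripped the squash on the tray and pressed it and the fingertips down on the flap. I then opened the jaws with the fingers still holding the flap until the squash had slid into the basket, and raised the fingers so the flap sprang shut. Next I gripped the crank's black grip, turned it clockwise through just over two turns, let go and backed away.

**Last checks:**
- **Crank:** the side image puts the grip at about 37° plus two turns, roughly 13.2 rad. The start was about 9–10° by my measurement, and the target is 11.8 rad. The robot's own position reading gave 38°, so the two agree. The top view gave no grip reading this time.
- **Squash:** the side view shows it in the basket at pixel (313,279). The top view could not confirm this, because the flap hides it there.
- **Flap:** it looks level and shut in both views, but I did not measure its angle.
- **Bystanders:** the mug, tumbler and both bottles appear at the same pixels as at the start.
- **Robot:** contact force was near zero, with the gripper clear of everything.

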